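# Put the batten feeder into reverse

## Robot

A 6-joint arm with a two-finger parallel gripper is mounted at the origin on the work surface. World frame = base frame: x ahead of the robot, y to its left, z up, the work surface at z = 0. Lengths are in mm, angles in rad, forces in N, time in s.
With the tool pointing down it reaches from about 325 to 775 mm from the base axis. Payload 5.5 kg.
Tool frame: the origin (TCP) lies between the finger pads; the fingertips stand 11 mm ahead of it and the grasp point (between the pads) lies 8 mm behind it; z points along the fingers, y is the line along which they close (so a half turn about z gives the same grasp; the last joint's range is limited). The gripper opens to 85 mm and grips with 20 to 120 N. Pads are 22 mm wide; open, the fingers measure 114 mm over their backs; the gripper's body (76 mm by 85 mm) begins 54 mm behind the grasp point. The pads swing forward as they close: fully open they stand 13 mm farther back than shut.
Start: joints at [-1.277, 0.091, 1.231, -0, 1.82, -0.057], TCP at [206.19, -563.473, 203.475] pointing down, gripper open.
Joint ranges: [-2.87, 2.87], [-0.86, 2.18], [0.17, 2.46], [-1.51, 4.65], [0.06, 2.69], [-2.65, 2.65]. Speed limits (rad/s): [2.57, 2.57, 3.01, 3.14, 3.14, 3.14].

## Interface

Orientations are given as [roll, pitch, yaw] about the fixed x, y, z axes, in that order (R = Rz(yaw) Ry(pitch) Rx(roll)).
In Python, from station import manip gives the robot as it stands. The module is installed in compiled form; this text tells all that it offers.
- The arm moves only by the shell command python3 -m jog 'ROWS'. ROWS is JSON, one flat list of numbers, 7 for each row, row after row: the turn, a rotation vector about the tool's x, y, z in rad, then the shift along the tool's x, y, z in mm, then the gripper command: -1 is fully open, 1 is shut, values between are in proportion. A call has 1 to 8 rows; each row is the pose to reach, as a shift and turn from the pose commanded when the call began, along the tool's axes at that moment; what a row does not reach only later rows make up. A row lasts 1/8 s, in which the tool goes at most 62.5 mm and 10.7 degrees, less where a joint would pass 70% of its speed; a pose out of reach is approached as far as the arm can. A call with a gripper value outside its range is refused whole. The fingers move at their own pace and stop on an object; the grip force is fixed at half the most. Time passes only in rows, so rows that repeat a pose let the fingers close. It gives the time, the measured TCP pose, the force, the opening and the grip force at its end, in the units of the state.
- manip.read_state(): the state, without advancing time (a new reading comes with each control period).
- manip.capture(name): name is "scene" or "side" or "wrist"; returns (picture, depth): 480x640x3 uint8, red, green, blue; 480x640 float32, mm along the optical axis (not along the pixel's ray), 0 where there is no reading.
- manip.get_calibration(name): a dict with "intrinsics" (3x3 intrinsics, pixels), "distortion" ([k1, k2, p1, p2, k3] as OpenCV has them; the pictures are not rectified), "R" (3x3) and "t" (3): a world point X has camera coordinates R X + t. Camera axes: x right, y down, z forward; pixel columns grow to the right and rows downward; lengths in mm; the calibration is good to about 2 mm. A picture is of the moment at which its call begins: read the wrist's pose just before it. get_calibration takes no time and is no camera call; for the wrist camera it gives the pose at the moment of the call.
- manip.close_job(): hands the job in; it is judged then, once.
The state is a dict: "clock": time; "qpos": joint angles; "qd": joint speeds; "joint_efforts": joint torques, N m; "tool_pos": TCP position; "eef_rot": TCP orientation; "force": force on the tool from outside, world axes, zero at the start; "wrist_torque": the same for the moment, N m; "gripper_width": opening from 0.0 (shut) to 1.0 (fully open); "grip_force": force on a finger pad.
Only numpy, scipy, OpenCV 4.12 (cv2) and the standard library are available. Lean on these libraries where they do the work, as an engineer would, in place of code of your own. Each camera call takes 0.05 s, during which the arm holds its last target. There are 200 camera calls.

## Task

The strip of wood has to be backed out of the bench feeder: lift the lockout collar on its direction lever, swing the lever over the gate and fully into reverse (the far end of its travel beyond the gate's two studs), and let the collar drop right down again so that the lever is locked there. Leave the other things on the bench where they are.

Things in the scene. Friction and masses are not known exactly. Their poses are not given: they have to be found in the camera images.
- feeder: The batten feeder, fixed: a grey gearbox 150 (x) x 380 (y) x 70 mm high with a rubber feed wheel at its +y end on a strip of wood. Origin: centre of its underside; z up; x away from the robot at yaw 0; y along the box, towards the feed wheel. A steel plate 70 x 150 mm on top, upper face at z = 79 mm, has the direction lever in its middle.
- gate (a point): The gate, midway between the tops of two upright steel studs on the plate, each 14 (x) x 8 (y) mm and 30 mm high, centred 15 mm to either side along x. In the feeder's frame this point is x = 0, y = +9, z = 109 mm. The lever's rod passes between the studs; they catch the collar's tongue.
- guard_bar (a point): Middle of the guard bar's axis: a steel tube 22 mm thick along the feeder's y above the lever, at x = +20, z = 245 mm in the feeder's frame, on posts of the same tube at y = -170 and +170 mm. It stops a gripper that comes straight down on the collar; one leaning back 30 to 45 degrees towards the feeder's -x side (the robot) has room.
- lever (a joint): Angle of the direction lever, rad: 0 upright, positive leans to the feeder's +y; it turns about an axis along the feeder's x. Stops at -0.47 (forward) and +0.47 (reverse). Begins between -0.40 and -0.10. Stays where it is left (friction about 3 N at the collar). With the collar down the gate blocks it at about 0; beyond the gate the collar can drop from about 0.33.
- collar (a joint): How far the lockout collar is lifted along the lever's rod, m: 0 fully down, 0.018 the upper stop. At least 0.011 is needed to pass over the studs. A spring pushes it down, with 3 N when down and 6 N at the top (its weight included); let go, it drops by itself unless it lies on the studs.
- collar_grip (a point): Where to hold the lockout collar, on the rod's axis, 89 mm from the pivot when down. Axes move with the lever: z up along the rod, x along the feeder's x. Dark steel sleeve 26 mm across, from 22 mm below to 13 mm above this point, then a rim 34 mm across, 6 mm thick. Below it a cross tongue 44 (x) x 8 x 12 mm. The 12 mm rod ends (cap 18 mm across) 45 mm above this point when the collar is down.
- lever_pivot (a point): The lever's pivot: 45 mm above the feeder's underside, on its z axis (inside the box). z points up along the rod.
- spanner: Bystander: steel spanner 130 mm long, lying on the gearbox at the -y end. Origin: its underside.
- glue: Bystander: white glue bottle, 54 mm across, 130 mm tall, behind the feeder. Origin: centre of its base.
- tin: Bystander: low metal tin, 66 mm across, 60 mm tall, before the feeder. Origin: centre of its base.
- sander: Bystander: cork sanding block 65 x 110 x 30 mm, before the feeder. Origin: centre of its underside.
- hammer: Bystander: hammer 280 mm long, lying on the bench at the robot's right. Origin: its underside.
- square: Bystander: try square, stock 120 mm and blade 200 mm, lying on the bench at the robot's left. Origin: underside of the stock's middle.
- tape: Bystander: black tape measure 60 x 32 x 55 mm, on the bench at the robot's right. Origin: centre of its underside.

How it is judged (in metres and radians):
On the way, in this order (a step that is already met when the one before it is completed fails the run):
1. the collar is lifted clear (10 mm or more) with the lever still before the gate (value of joint collar above 0.01 m and value of joint lever below 0.15 rad), for 0.05 s.
2. the lever is in reverse, beyond the gate (value of joint lever above 0.38 rad), for 0.1 s.
At the end, for the whole second after the job is handed in: The lever stands in reverse (more than 0.38 rad of its 0.47) and at rest, with the collar down to within 3 mm of its seat, and no bystander has been moved more than 30 mm (value of joint lever above 0.38 rad and value of joint collar below 0.003 m and velocity of joint lever below 0.05 rad/s); the robot touches nothing.
It fails at once if one of the seven loose bystanders is moved more than 30 mm (distance of any of spanner, glue, tin, sander, hammer, square, tape from where it was at the start of the episode above 0.03 m).
It also fails if it takes over 42 s, if anything falls off the work surface, if the arm or the gripper's body presses on something with over 40 N, if the wrist force passes 120 N, or if a joint passes its speed limit or range.

## Working session

There is one attempt and no reset: what is moved stays moved. The work goes in short steps, Python scripts to look and compute and a shell command to move; the robot and the scene stay as the last step left them, time stands still between calls to the robot, and variables do not carry over. Pictures are saved under pics/ and viewed, at most 10 in all, crops included, and the job is handed in when it is done.

```bash
mkdir -p pics
cat > h.py <<'E'
import numpy as np, cv2
from scipy.spatial.transform import Rotation as Ro
from station import manip
def snap(n,f):
    c=manip.get_calibration(n); p,d=manip.capture(n)
    cv2.imwrite(f'pics/{f}.png',p[:,:,::-1]); np.savez(f'pics/{f}.npz',p=p,d=d,**{k:np.array(v) for k,v in c.items()})
def world(f,u,v,d=None):
    z=np.load(f'pics/{f}.npz')
    if d is None:
        w=z['d'][v-1:v+2,u-1:u+2]; w=w[w>0]; d=np.median(w) if len(w) else np.nan
    n=cv2.undistortPoints(np.array([[[u,v]]],float),z['intrinsics'],z['distortion'])[0,0]
    return z['R'].T@(np.array([n[0]*d,n[1]*d,d])-z['t'])
def proj(f,X):
    z=np.load(f'pics/{f}.npz')
    return cv2.projectPoints(np.array(X,float).reshape(-1,1,3),cv2.Rodrigues(z['R'])[0],z['t'],z['intrinsics'],z['distortion'])[0][:,0]
def toolrel(P):
    s=manip.read_state(); return Ro.from_euler('xyz',s['eef_rot']).as_matrix().T@(np.array(P)-s['tool_pos'])
E
python3 - <<'E'
from h import *
np.set_printoptions(precision=3,suppress=True)
snap('scene','s0');snap('side','d0')
for f in('s0','d0'):
    z=np.load(f'pics/{f}.npz');print(-z['R'].T@z['t'],z['R'][2])
s=manip.read_state();print(s)
E
```

```text
[1130.104   99.933 1108.955] [-0.48  -0.122 -0.869]
[1215.773 -597.278 1372.37 ] [-0.413  0.401 -0.818]
{'clock': 0.1, 'qpos': array([-1.277,  0.092,  1.232,  0.   ,  1.82 , -0.057]), 'qd': array([-0.   , -0.002, -0.001,  0.001, -0.001, -0.002]), 'joint_efforts': array([  0.003, -46.022, -41.922,   0.   ,   0.011,  -0.   ]), 'tool_pos': array([ 206.095, -563.167,  202.447]), 'eef_rot': array([-3.14 , -0.   ,  0.351]), 'force': array([ 0.271, -0.155, -0.692]), 'wrist_torque': array([ 0.042, -0.026,  0.004]), 'grip_force': 0.0, 'gripper_width': 1.0016533654848347}
```

View pics/s0.png

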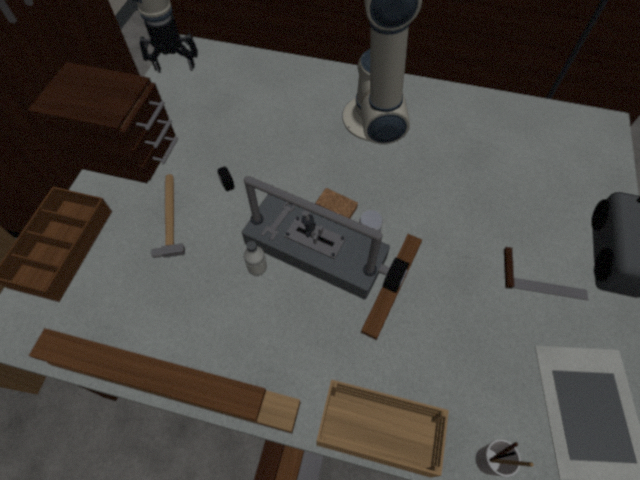

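View pics/d0.png

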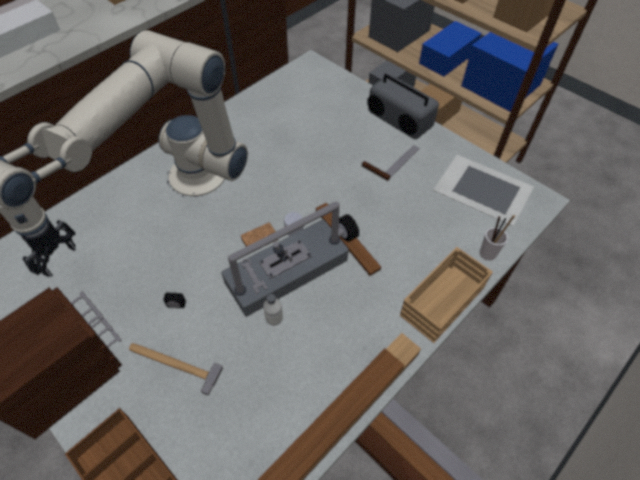

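The scene view shows the feeder around (315,240) and its lever near (308,225). In the side view the lever is near (283,253). I'll crop both and fit the feeder pose from depth.

Run:
```python
from h import *
np.set_printoptions(precision=2,suppress=True)
a=cv2.imread('pics/s0.png')[170:300,235:400];b=cv2.imread('pics/d0.png')[195:320,215:375]
a=cv2.resize(a,(800,None) if 0 else (400*2,300*2),interpolation=cv2.INTER_CUBIC) if 0 else a
A=cv2.resize(a[:, :160],(640,520),interpolation=cv2.INTER_CUBIC)[:,:];B=cv2.resize(b[15:115,15:145],(650,500),interpolation=cv2.INTER_CUBIC)
cv2.imwrite('pics/ca.png',A);cv2.imwrite('pics/cb.png',B)
for f in('s0','d0'):
    z=np.load(f'pics/{f}.npz');d=z['d']
    v,u=np.mgrid[0:480,0:640];m=d>0
    n=cv2.undistortPoints(np.stack([u[m],v[m]],1).astype(float)[:,None],z['intrinsics'],z['distortion'])[:,0]
    P=(np.c_[n,np.ones(len(n))]*d[m][:,None]-z['t'])@z['R']
    c=world(f,*((308,232) if f=='s0' else (283,258)));print(f,c)
    near=np.hypot(*(P[:,:2]-c[:2]).T)<260
    Q=P[near]
    print(np.histogram(Q[:,2],bins=np.arange(-10,290,10)))
    for lo,hi in((62,76),(238,270)):
        S=Q[(Q[:,2]>lo)&(Q[:,2]<hi)]
        r=cv2.minAreaRect(S[:,:2].astype(np.float32)); print(lo,len(S),np.median(S,0),r)
```

```text
s0 [557.28 -77.31 112.35]
(array([5025, 7131,  351,  824,  603,  253,  445, 2268, 3626,  704,  254,
        328,   95,  107,   97,   73,  107,   47,   70,   39,   40,   44,
         44,   39,   40,  305, 1077,    4,    0]), array([-10,   0,  10,  20,  30,  40,  50,  60,  70,  80,  90, 100, 110,
       120, 130, 140, 150, 160, 170, 180, 190, 200, 210, 220, 230, 240,
       250, 260, 270, 280]))
62 4826 [572.5  -32.41  70.39] ((548.256591796875, -51.12681579589844), (245.35610961914062, 423.6866760253906), 3.7674734592437744)
238 1393 [573.34 -55.6  253.8 ] ((568.3792724609375, -65.76524353027344), (358.9818420410156, 22.512632369995117), 77.3697280883789)
d0 [560.17 -77.48 109.78]
(array([4870, 4930,  329,  586,  425,  228,  330, 1974, 2463,  501,  182,
        197,   70,   73,   77,   57,   70,   33,   57,   30,   32,   29,
         36,   25,   37,  260,  687,   11,    0]), array([-10,   0,  10,  20,  30,  40,  50,  60,  70,  80,  90, 100, 110,
       120, 130, 140, 150, 160, 170, 180, 190, 200, 210, 220, 230, 240,
       250, 260, 270, 280]))
62 3653 [566.97 -66.85  69.87] ((551.2179565429688, -50.448272705078125), (242.87081909179688, 425.8660888671875), 3.478178024291992)
238 968 [570.98 -79.82 253.1 ] ((570.316162109375, -67.18310546875), (358.65301513671875, 26.434988021850586), 76.99798583984375)
```

View pics/ca.png

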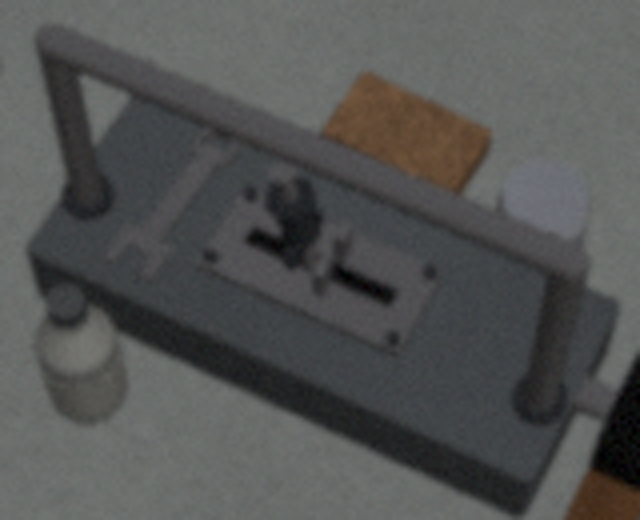

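View pics/cb.png

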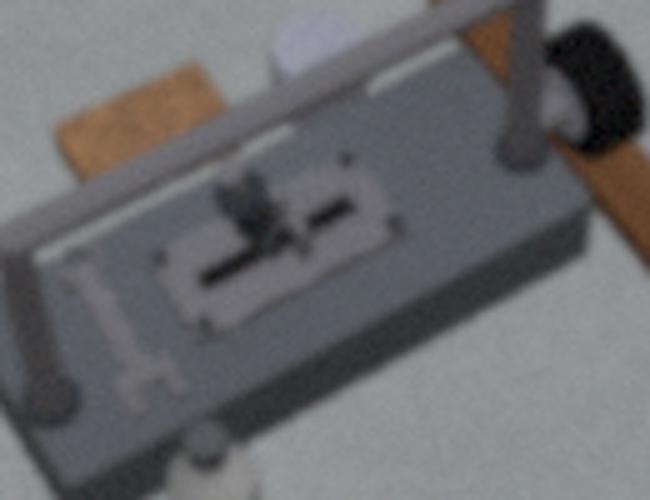

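Run:
```python
from h import *
np.set_printoptions(precision=1,suppress=True)
def ray(f,u,v,z0):
    a=world(f,u,v,500.);b=world(f,u,v,1500.);return a+(b-a)*(z0-a[2])/(b[2]-a[2])
def A(x,y):return('s0',235+x/4-.4,170+y/4-.4)
def B(x,y):return('d0',230+x/5-.4,210+y/5-.4)
sa=[ray(*A(*p),80) for p in((252,193),(210,256),(430,271),(392,339))]
sb=[ray(*B(*p),80) for p in((160,257),(207,325),(348,158),(397,225))]
for s in(sa,sb):
    s=np.array(s)[:,:2];d=s[2]+s[3]-s[0]-s[1];print(s,s.mean(0),np.degrees(np.arctan2(-d[0],d[1])))
yaw=np.radians(-12.9);O=np.array([549.9,-62.1,0]);R=Ro.from_euler('z',yaw).as_matrix()
for th in(-.4,-.3,-.2,-.1):
    for r in(89,108,134):
        P=O+R@np.array([0,r*np.sin(th),45+r*np.cos(th)])
        a=proj('s0',P)[0];b=proj('d0',P)[0]
        print(th,r,(a-[234.6,169.6])*4,(b-[229.6,209.6])*5)
```

```text
[[ 502.2 -122.5]
 [ 557.6 -136. ]
 [ 531.8    9.5]
 [ 588.2   -2.9]] [545. -63.] -12.793606792547088
[[ 505.4 -119.1]
 [ 562.4 -132. ]
 [ 535.2   14.5]
 [ 593.4    0.1]] [549.1 -59.1] -12.875873538959087
-0.4 89 [271.7 212.5] [222.5 227.1]
-0.4 108 [260.7 193.5] [209.5 216.3]
-0.4 134 [245.2 166.6] [191.3 201.3]
-0.3 89 [282.9 215. ] [234.2 218. ]
-0.3 108 [274.4 196.5] [223.9 205.2]
-0.3 134 [262.5 170.3] [209.4 187.2]
-0.2 89 [294.6 218.5] [246.3 209.5]
-0.2 108 [288.7 200.6] [238.8 194.8]
-0.2 134 [280.5 175.4] [228.3 174.1]
-0.1 89 [306.6 222.7] [258.8 201.7]
-0.1 108 [303.5 205.8] [254.2 185.2]
-0.1 134 [299.2 181.8] [247.6 162.1]
```

```bash
cat >> h.py <<'E'
yaw=np.radians(-12.85);O=np.array([548,-61.5,0.]);RF=Ro.from_euler('z',yaw)
def tgt(th,a=35,back=0,lift=0,O=O,thp=None):
    """tool pose: grasp point at collar_grip(+lift) for lever th, backed off; returns rel rotvec, shift, pos"""
    a=np.radians(a);B=np.array([[np.cos(a),0,np.sin(a)],[0,-1,0],[np.sin(a),0,-np.cos(a)]]).T
    R=RF*Ro.from_euler('x',-th); r=89+lift
    T=R*Ro.from_matrix(B); g=O+[0,0,45]+R.apply([0,0,r])
    P=g+(8-back)*T.as_matrix()[:,2]
    s=manip.read_state();C=Ro.from_euler('xyz',s['eef_rot'])
    return (C.inv()*T).as_rotvec().round(3),C.inv().apply(P-s['tool_pos']).round(1),P.round(1)
E
python3 - <<'E'
from h import *
print(tgt(-.2,back=110));
E
```

```text
(array([0.012, 0.65 , 0.616]), array([ 425.7, -356.7,  -11. ]), array([483.3, -81.9, 214.1]))
```

```bash
python3 -m jog '[0.0,0.1,0.1,60,-50,-50,-1, 0.0,0.22,0.2,120,-100,-50,-1, 0.0,0.35,0.33,180,-150,-50,-1, 0.01,0.5,0.47,240,-200,-50,-1, 0.01,0.65,0.62,300,-250,-40,-1, 0.01,0.65,0.62,360,-300,-30,-1, 0.01,0.65,0.62,425,-355,-20,-1, 0.01,0.65,0.62,425,-355,-10,-1]'
python3 - <<'E'
from h import *
print(tgt(-.2,back=110))
E
```

```text
clock: 1.1
tool_pos: [450.6, -140.2, 225.4]
eef_rot: [-2.901, -0.6, -0.368]
force: [0.7, -1.0, -0.5]
gripper_width: 1.003
grip_force: 0.0
(array([ 0.005, -0.004, -0.004]), array([  1.5, -60.8,  30. ]), array([483.3, -81.9, 214.1]))
```

```bash
python3 -m jog '[0,0,0,0,0,0,-1, 0,0,0,0,0,0,-1]'
python3 - <<'E'
from h import *
print(tgt(-.2,back=110)); snap('wrist','w0')
np.set_printoptions(precision=0,suppress=True)
for th in(-.3,-.2,-.1):
    R=RF*Ro.from_euler('x',-th)
    print(th,[proj('w0',O+[0,0,45]+R.apply([0,0,r]))[0] for r in(89,108,134)])
E
```

```text
clock: 1.35
tool_pos: [450.3, -140.9, 225.1]
eef_rot: [-2.901, -0.598, -0.364]
force: [0.7, -0.6, 0.1]
gripper_width: 1.001
grip_force: 0.0
(array([ 0.003, -0.001, -0.001]), array([  2. , -61.4,  30.2]), array([483.3, -81.9, 214.1]))
-0.3 [array([266., 218.]), array([265., 209.]), array([263., 195.])]
-0.2 [array([256., 218.]), array([251., 209.]), array([245., 195.])]
-0.1 [array([245., 218.]), array([238., 210.]), array([227., 195.])]
```

View pics/w0.png

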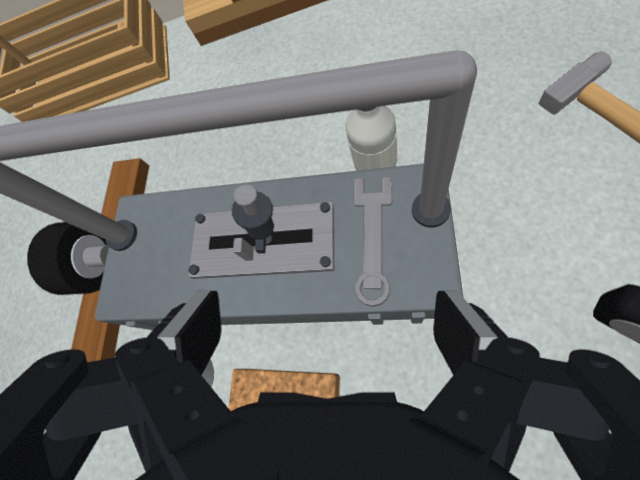

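The lever cap is at (246,193) and the rim at (253,212), which matches a lever angle of about -0.2. Next I line up and go to 50 mm short of the collar.

```bash
python3 -m jog '[0,0,0,2,-40,20,-1, 0,0,0,2,-61,40,-1, 0,0,0,2,-61,70,-1, 0,0,0,2,-61,90,-1, 0,0,0,2,-61,90,-1]'
python3 - <<'E'
from h import *
print(tgt(-.2,back=0)); snap('wrist','w1')
np.set_printoptions(precision=0,suppress=True)
for th in(-.25,-.2,-.15):
    R=RF*Ro.from_euler('x',-th)
    print(th,[proj('w1',O+[0,0,45]+R.apply([0,0,r]))[0] for r in(89,108,134)])
E
```

```text
clock: 2.02
tool_pos: [518.2, -83.9, 164.1]
eef_rot: [-2.901, -0.594, -0.371]
force: [1.1, 0.7, 0.3]
gripper_width: 0.996
grip_force: 0.0
(array([ 0.007,  0.001, -0.007]), array([ 0.6, -4.6, 49.1]), array([548.8, -78.5, 125.8]))
-0.25 [array([327., 252.]), array([329., 242.]), array([332., 225.])]
-0.2 [array([320., 252.]), array([320., 242.]), array([319., 225.])]
-0.15 [array([313., 252.]), array([310., 242.]), array([305., 225.])]
```

View pics/w1.png

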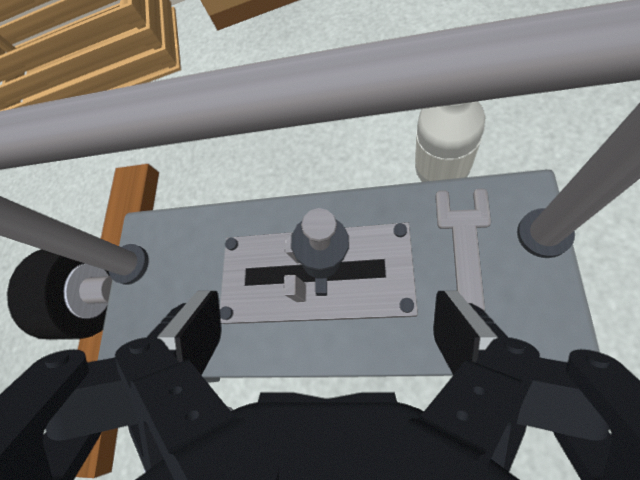

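The cap is at (319,223) and the rim at (320,243), both as predicted. Going in and closing.

```bash
python3 -m jog '[0,0,0,0.5,-4,25,-1, 0,0,0,0.5,-4,49,-1, 0,0,0,0.5,-4,49,-1, 0,0,0,0.5,-4,49,1, 0,0,0,0.5,-4,49,1, 0,0,0,0.5,-4,49,1, 0,0,0,0.5,-4,49,1, 0,0,0,0.5,-4,49,1]'
python3 - <<'E'
from h import *
print(tgt(-.2,back=0)); snap('wrist','w2')
E
```

```text
clock: 3.08
tool_pos: [548.7, -76.3, 130.8]
eef_rot: [-2.902, -0.598, -0.364]
force: [-28.2, 4.3, 17.1]
gripper_width: 0.001
grip_force: 20.2
(array([ 0.004, -0.002, -0.001]), array([-2.1,  3.1,  4.1]), array([548.8, -78.5, 125.8]))
```

View pics/w2.png

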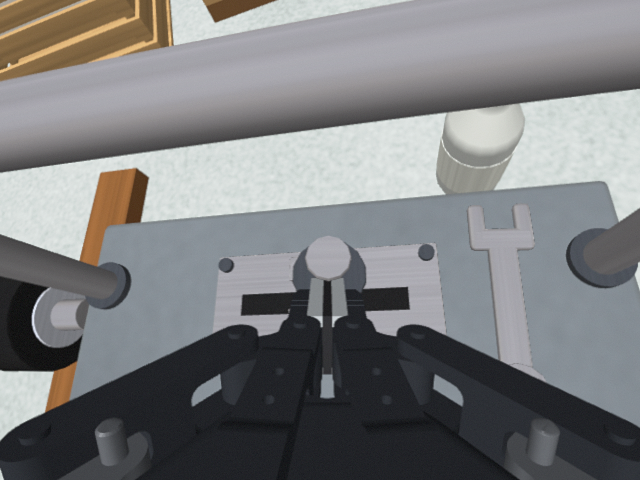

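The fingers shut on the near side of the sleeve instead of around it. I'll check the lever's distance in the earlier depth picture.

Run:
```python
from h import *
np.set_printoptions(precision=1,suppress=True)
R=RF*Ro.from_euler('x',.2)
print('w1 cap',world('w1',319,223),O+[0,0,45]+R.apply([0,0,134]))
print('rim front',world('w1',320,262),world('w1',301,245),world('w1',340,245), O+[0,0,45]+R.apply([0,0,108]))
print('cap w2',world('w2',329,258))
for p in((230,243),(226,312),(400,230),(407,306)):print(world('w1',*p))
z=np.load('pics/w2.npz');print('tips',[world('w2',*p) for p in((316,300),(339,300),(316,283),(339,283))])
```

```text
w1 cap [542.6 -87.9 177. ] [542.1 -87.5 176.3]
rim front [531.2 -80.  151.4] [543.5 -72.  153.2] [538.5 -93.  148.9] [543.2 -82.4 150.8]
cap w2 [542.6 -84.8 177.4]
[590.8  -1.3  83.3]
[536.1   9.6  83.3]
[ 560.2 -134.    83.6]
[ 505.2 -121.9   83.7]
tips [array([527.6, -77.2, 181.1]), array([525.6, -85.1, 180.1]), array([536.8, -76.4, 169.1]), array([534.8, -85.2, 167.5])]
```

Run:
```python
from h import *
np.set_printoptions(precision=0,suppress=True,linewidth=200)
p=cv2.imread('pics/w2.png')[220:340,250:410];cv2.imwrite('pics/cw2.png',cv2.resize(cv2.convertScaleAbs(p,alpha=1.6,beta=20),None,fx=5,fy=5,interpolation=cv2.INTER_CUBIC))
s=manip.read_state();C=Ro.from_euler('xyz',s['eef_rot'])
for v in range(250,330,8):
    print(v,[C.inv().apply(world('w2',u,v)-s['tool_pos']).round(0).tolist() for u in(300,316,328,339,355)])
```

```text
250 [[-8.0, -19.0, 74.0], [27.0, -4.0, -39.0], [27.0, 0.0, -39.0], [27.0, 4.0, -40.0], [18.0, 13.0, -12.0]]
258 [[15.0, -12.0, -15.0], [24.0, -4.0, -41.0], [24.0, 0.0, -41.0], [24.0, 4.0, -41.0], [16.0, 13.0, -15.0]]
266 [[12.0, -12.0, -17.0], [22.0, -4.0, -43.0], [22.0, 0.0, -43.0], [22.0, 4.0, -43.0], [12.0, 13.0, -18.0]]
274 [[9.0, -12.0, -19.0], [19.0, -4.0, -44.0], [19.0, 0.0, -45.0], [19.0, 4.0, -44.0], [9.0, 12.0, -20.0]]
282 [[6.0, -12.0, -22.0], [12.0, -5.0, -36.0], [13.0, 0.0, -37.0], [12.0, 5.0, -36.0], [7.0, 12.0, -22.0]]
290 [[8.0, -11.0, -35.0], [12.0, -4.0, -44.0], [12.0, 0.0, -44.0], [12.0, 4.0, -44.0], [9.0, 11.0, -36.0]]
298 [[8.0, -11.0, -43.0], [13.0, -4.0, -52.0], [13.0, 0.0, -52.0], [12.0, 4.0, -51.0], [9.0, 11.0, -43.0]]
306 [[8.0, -10.0, -50.0], [13.0, -4.0, -58.0], [12.0, 0.0, -58.0], [13.0, 4.0, -58.0], [8.0, 10.0, -49.0]]
314 [[8.0, -10.0, -56.0], [13.0, -4.0, -64.0], [12.0, 0.0, -63.0], [13.0, 4.0, -64.0], [9.0, 10.0, -56.0]]
322 [[15.0, -8.0, -74.0], [13.0, -4.0, -71.0], [10.0, 0.0, -65.0], [13.0, 3.0, -71.0], [15.0, 8.0, -74.0]]
```

View pics/cw2.png

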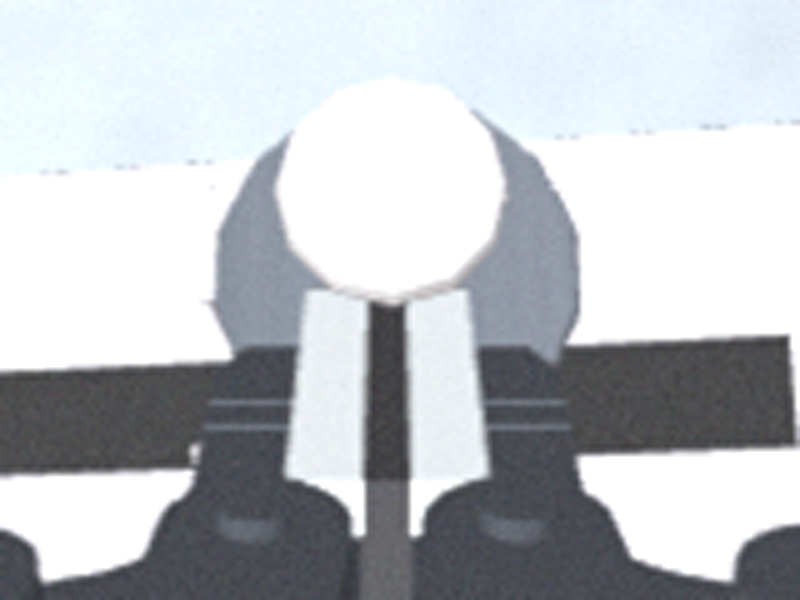

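Run:
```python
from h import *
z=np.load('pics/w1.npz');z2=np.load('pics/w2.npz')
s=manip.read_state();C=Ro.from_euler('xyz',s['eef_rot']).as_matrix()
for f in('w0','w1','w2'):
    z=np.load(f'pics/{f}.npz');cp=-z['R'].T@z['t'];print(f,cp.round(1),z['R'].round(3).tolist())
print('cam in tool',(C.T@(cp-s['tool_pos'])).round(1),(z['R']@C).round(3).tolist())
# w0,w1 tool poses: use relative cam->tool from w2
T=z['R']@C; off=C.T@(cp-s['tool_pos'])
for f,pts in(('w1',((215,294),(440,294),(200,310),(455,310),(215,335),(441,335),(165,350))),('w0',((215,294),(440,294),(200,310),(455,310)))):
    z=np.load(f'pics/{f}.npz');Cw=z['R'].T@T;tp=-z['R'].T@z['t']-Cw@off
    print(f,tp.round(1),[(Cw.T@(world(f,*p)-tp)).round(0).tolist() for p in pts])
```

```text
w0 [ 401.2 -164.9  399.7] [[-0.221, -0.955, -0.196], [-0.901, 0.277, -0.333], [0.373, 0.103, -0.922]]
w1 [ 469.5 -107.9  338.8] [[-0.228, -0.954, -0.197], [-0.901, 0.283, -0.33], [0.37, 0.102, -0.923]]
w2 [ 499.5 -100.2  305.4] [[-0.222, -0.955, -0.195], [-0.901, 0.277, -0.334], [0.373, 0.102, -0.922]]
cam in tool [  67.5   -0.3 -170. ] [[-0.0, 1.0, -0.001], [-0.965, -0.0, -0.261], [-0.261, 0.001, 0.965]]
w1 [518.1 -83.6 164.2] [[11.0, -43.0, -44.0], [11.0, 43.0, -46.0], [12.0, -43.0, -61.0], [12.0, 43.0, -60.0], [-4.0, -43.0, -49.0], [-3.0, 43.0, -51.0], [13.0, -43.0, -86.0]]
w0 [ 450.2 -140.6  225.2] [[11.0, -43.0, -45.0], [11.0, 42.0, -46.0], [12.0, -43.0, -60.0], [12.0, 43.0, -61.0]]
```

Depth shows the real fingertips about 43 mm behind where the reported TCP puts them (open tips at tool z≈-44 instead of -2). The fingers therefore closed against the rod above the rim. I'll open, advance another 43 mm and check before closing.

```bash
python3 -m jog '[0,0,0,0,0,0,-1, 0,0,0,0,0,0,-1, 0,0,0,0,0,0,-1, 0,0,0,0,0,0,-1, 0,0,0,0,0,0,-1, 0,0,0,0,0,15,-1, 0,0,0,0,0,15,-1]'
python3 - <<'E'
from h import *
print(tgt(-.18,back=-43)); snap('wrist','w3')
print('cap',world('w3',*[int(round(x)) for x in proj('w3',O+[0,0,45]+(RF*Ro.from_euler('x',.18)).apply([0,0,134]))[0]]), O+[0,0,45]+(RF*Ro.from_euler('x',.18)).apply([0,0,134]))
E
```

```text
clock: 4.0
tool_pos: [558.1, -75.5, 113.5]
eef_rot: [-2.901, -0.595, -0.366]
force: [0.4, -0.3, -0.8]
gripper_width: 0.997
grip_force: 0.0
(array([-0.013,  0.002, -0.015]), array([ 0.7,  1.3, 27.5]), array([574.6, -76.2,  91.5]))
cap [571.70163851 -72.11310262  79.90576549] [542.66464686 -84.8891497  176.83505483]
```

View pics/w3.png

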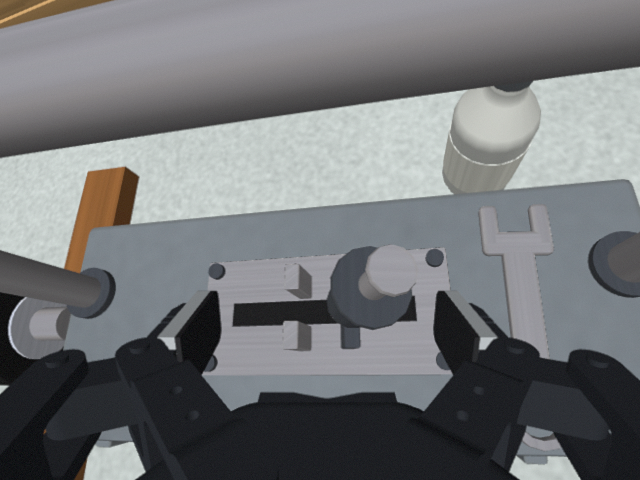

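The lever got pushed towards forward while the fingers opened: the cap is now at (390,268) and the rim near (368,287). I'll estimate the new angle.

Run:
```python
from h import *
np.set_printoptions(precision=0,suppress=True)
c=world('w3',390,268);print(c,RF.inv().apply(c-O-[0,0,45]))
for th in(-.47,-.42,-.37,-.32):
    R=RF*Ro.from_euler('x',-th)
    print(th,[proj('w3',O+[0,0,45]+R.apply([0,0,r]))[0] for r in(89,111,134)],tgt(th,back=-43),tgt(th,back=7))
```

```text
[ 539. -104.  172.] [  1. -44. 127.]
-0.47 [array([386., 296.]), array([409., 287.]), array([441., 273.])] (array([0., 0., 0.]), array([-1., 15., 30.]), array([572., -89.,  87.])) (array([0., 0., 0.]), array([ -2.,  26., -19.]), array([ 540., -101.,  124.]))
-0.42 [array([376., 296.]), array([396., 286.]), array([423., 272.])] (array([0., 0., 0.]), array([-0., 13., 29.]), array([572., -87.,  88.])) (array([0., 0., 0.]), array([ -1.,  22., -20.]), array([541., -97., 126.]))
-0.37 [array([367., 296.]), array([382., 286.]), array([404., 271.])] (array([0., 0., 0.]), array([-0., 10., 29.]), array([573., -85.,  89.])) (array([0., 0., 0.]), array([ -1.,  18., -21.]), array([542., -93., 127.]))
-0.32 [array([357., 296.]), array([369., 285.]), array([385., 271.])] (array([0., 0., 0.]), array([-0.,  8., 28.]), array([573., -82.,  90.])) (array([0., 0., 0.]), array([ -0.,  13., -21.]), array([542., -89., 129.]))
```

Run:
```python
from h import *
print(tgt(-.333,back=-23),tgt(-.333,back=-43))
```

```text
(array([0.113, 0.001, 0.073]), array([-0.2, 10.9,  8.6]), array([560.7, -85.7, 105.1])) (array([0.113, 0.001, 0.073]), array([-0.1,  8.6, 28.5]), array([573.1, -83.1,  89.6]))
```

```bash
python3 -m jog '[0.113,0,0.073,0,11.5,5,-1, 0.113,0,0.073,0,11,9,-1, 0.113,0,0.073,0,9.7,19,-1, 0.113,0,0.073,0,8.6,28.5,-1, 0.113,0,0.073,0,8.6,28.5,-1]'
python3 - <<'E'
from h import *
print(tgt(-.333,back=-43)); snap('wrist','w4')
E
```

```text
clock: 4.68
tool_pos: [573.6, -81.8, 90.3]
eef_rot: [-2.742, -0.573, -0.446]
force: [-0.4, -0.2, 0.4]
gripper_width: 1.0
grip_force: 0.0
(array([-0.001,  0.   ,  0.002]), array([-0.3,  1.5,  0. ]), array([573.1, -83.1,  89.6]))
```

View pics/w4.png

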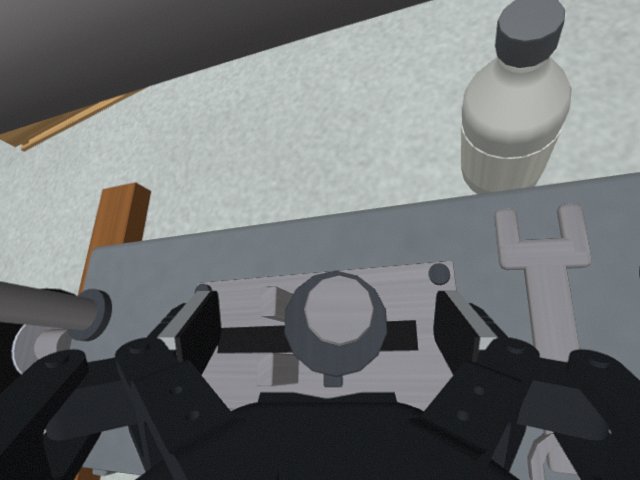

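The collar is now centred between the open fingers: cap at (339,310), rim at (335,322), pads at about 218 and 437. Closing.

```bash
python3 -m jog '[0,0,0,0,0,0,1, 0,0,0,0,0,0,1, 0,0,0,0,0,0,1, 0,0,0,0,0,0,1, 0,0,0,0,0,0,1, 0,0,0,0,0,0,1]'
python3 - <<'E'
from h import *
s=manip.read_state();print(s['wrist_torque'],s['force']);print(tgt(-.333,back=-43))
snap('wrist','w5');z=np.load('pics/w5.npz')
for u,v in((339,310),(335,305),(330,310),(345,310)):
    c=world('w5',u,v);q=RF.inv().apply(c-O-[0,0,45]);print(q.round(1),np.arctan2(q[1],q[2]).round(3),np.hypot(q[1],q[2]).round(1))
E
```

```text
clock: 5.48
tool_pos: [573.6, -83.9, 92.0]
eef_rot: [-2.742, -0.576, -0.449]
force: [-3.7, -2.5, 4.1]
gripper_width: 0.37
grip_force: 58.7
[-0.29145282  0.45952218 -0.08977394] [-3.72561198 -2.53962654  4.06874153]
(array([ 0.   , -0.003,  0.001]), array([-2. ,  0.1,  1.6]), array([573.1, -83.1,  89.6]))
[  0.8 -46.2 126.3] -0.351 134.5
[  2.1 -45.3 126.7] -0.343 134.6
[  0.9 -43.9 126.8] -0.334 134.2
[  0.8 -47.7 125.8] -0.362 134.6
```

```bash
python3 -m jog '[0,0,0,2.9,0,-4.1,1, 0,0,0,5.7,0,-8.2,1, 0,0,0,8.6,0,-12.3,1, 0,0,0,8.6,0,-12.3,1, 0,0,0,8.6,0,-12.3,1]'
python3 - <<'E'
from h import *
s=manip.read_state();print(s['force'],tgt(-.345,back=-43,lift=15))
snap('wrist','w6')
np.set_printoptions(precision=0,suppress=True,linewidth=200)
for v in range(270,360,6):
    print(v,*[ (lambda q:(round(q[0]),round(q[1]),round(q[2]),round(float(np.hypot(q[1],q[2])),1)))(RF.inv().apply(world('w6',u,v)-O-[0,0,45])) for u in(300,335,370)])
E
```

```text
clock: 6.15
tool_pos: [572.2, -88.1, 105.0]
eef_rot: [-2.742, -0.574, -0.449]
force: [0.8, -1.2, -5.1]
gripper_width: 0.368
grip_force: 59.7
[ 0.82370395 -1.19718514 -5.147637  ] (array([ 0.01 , -0.001,  0.008]), array([-0.9,  1. ,  0.9]), array([571.8, -88.5, 103.6]))
270 (44, 10, 26, 27.5) (42, -14, 26, 29.4) (40, -35, 26, 43.5)
276 (40, 10, 26, 27.4) (16, -42, 114, 121.8) (35, -37, 34, 50.2)
282 (14, -31, 119, 122.5) (14, -42, 115, 122.3) (19, -49, 90, 102.2)
288 (12, -31, 118, 122.1) (12, -42, 115, 122.5) (15, -49, 94, 106.1)
294 (10, -31, 119, 122.7) (7, -46, 126, 134.4) (12, -50, 99, 110.7)
300 (8, -31, 118, 122.3) (5, -46, 127, 134.6) (8, -53, 110, 122.0)
306 (4, -35, 129, 133.4) (4, -46, 127, 135.1) (6, -53, 111, 122.9)
312 (2, -36, 130, 134.6) (2, -46, 127, 134.5) (4, -53, 112, 123.5)
318 (0, -36, 130, 134.7) (0, -45, 126, 134.3) (2, -53, 111, 123.1)
324 (-1, -36, 129, 134.3) (-2, -46, 127, 134.5) (0, -53, 111, 123.1)
330 (-3, -35, 129, 133.4) (-3, -46, 127, 134.7) (-2, -52, 111, 123.0)
336 (-4, -31, 119, 122.6) (-5, -46, 127, 134.9) (-4, -52, 111, 122.9)
342 (-6, -31, 118, 122.4) (-7, -45, 126, 133.7) (-6, -52, 111, 123.0)
348 (-8, -31, 118, 122.2) (-8, -42, 115, 122.2) (-8, -52, 111, 122.2)
354 (-9, -31, 118, 122.3) (-9, -42, 115, 122.4) (-9, -49, 95, 107.1)
```

Lift measured at about 14.5 mm. Working out the arc about the pivot.

```bash
cat >> h.py <<'E'
def arc(ds,lift=0,th0=0):
    s=manip.read_state();C=Ro.from_euler('xyz',s['eef_rot']);P=s['tool_pos'];piv=O+[0,0,45]
    ax=RF.apply([1,0,0])
    for d in ds:
        Q=Ro.from_rotvec(-d*ax);p=piv+Q.apply(P-piv)
        print(d,(C.inv()*Q*C).as_rotvec().round(3),C.inv().apply(p-P).round(1))
E
python3 - <<'E'
from h import *
arc(np.arange(1,9)*.1)
E
```

```text
0.1 [-0.082 -0.    -0.057] [-0.2 -6.3  0.3]
0.2 [-0.164 -0.    -0.115] [ -0.7 -12.6   1.1]
0.30000000000000004 [-0.246 -0.    -0.172] [ -1.7 -18.8   2.4]
0.4 [-0.327 -0.    -0.23 ] [ -2.9 -24.7   4.2]
0.5 [-0.409 -0.    -0.287] [ -4.5 -30.4   6.5]
0.6000000000000001 [-0.491 -0.    -0.345] [ -6.4 -35.8   9.2]
0.7000000000000001 [-0.573 -0.    -0.402] [ -8.6 -40.9  12.3]
0.8 [-0.655 -0.001 -0.46 ] [-11.1 -45.5  15.9]
```

```bash
python3 -m jog '[-0.082,0,-0.057,-0.2,-6.3,0.3,1, -0.164,0,-0.115,-0.7,-12.6,1.1,1, -0.246,0,-0.172,-1.7,-18.8,2.4,1, -0.327,0,-0.23,-2.9,-24.7,4.2,1, -0.409,0,-0.287,-4.5,-30.4,6.5,1, -0.491,0,-0.345,-6.4,-35.8,9.2,1, -0.573,0,-0.402,-8.6,-40.9,12.3,1, -0.645,0,-0.453,-10.8,-45,15.5,1]'
python3 -m jog '[0,0,0,0,0,0,1, 0,0,0,0,0,0,1]'
python3 - <<'E'
from h import *
s=manip.read_state();print(s['force'],s['wrist_torque'],tgt(.44,back=-43,lift=14.5))
snap('wrist','w7')
for v in range(290,350,10):
    print(v,*[ (lambda q:(round(q[0]),round(q[1]),round(q[2]),round(float(np.hypot(q[1],q[2])),1),round(np.arctan2(q[1],q[2]),3)))(RF.inv().apply(world('w7',u,v)-O-[0,0,45])) for u in(305,335,365)])
E
```

```text
clock: 7.2
tool_pos: [582.8, -40.7, 102.3]
eef_rot: [2.599, -0.542, 0.076]
force: [-2.5, -4.7, -3.5]
gripper_width: 0.369
grip_force: 60.1
clock: 7.45
tool_pos: [582.8, -40.1, 101.4]
eef_rot: [2.605, -0.542, 0.075]
force: [-0.9, -0.1, -4.9]
gripper_width: 0.364
grip_force: 60.2
[-0.89261679 -0.12998287 -4.86689805] [ 0.4620265   0.72577015 -0.054636  ] (array([ 0.01 , -0.001,  0.009]), array([-0.8,  1.8,  1.2]), array([582.4, -42.4, 100.8]))
290 (11, 61, 106, 122.7, np.float64(0.521)) (9, 57, 120, 133.1, np.float64(0.442)) (15, 31, 96, 100.7, np.float64(0.311))
300 (5, 66, 118, 135.0, np.float64(0.509)) (5, 58, 122, 134.5, np.float64(0.442)) (7, 43, 115, 122.8, np.float64(0.358))
310 (2, 65, 117, 134.4, np.float64(0.509)) (2, 58, 122, 135.1, np.float64(0.443)) (4, 43, 115, 122.9, np.float64(0.359))
320 (-1, 66, 118, 134.8, np.float64(0.508)) (-1, 58, 122, 134.6, np.float64(0.443)) (1, 43, 115, 123.0, np.float64(0.36))
330 (-3, 66, 118, 135.2, np.float64(0.507)) (-3, 58, 122, 134.6, np.float64(0.443)) (-2, 43, 115, 123.0, np.float64(0.361))
340 (-5, 61, 106, 122.5, np.float64(0.518)) (-6, 58, 121, 134.4, np.float64(0.443)) (-5, 43, 115, 122.7, np.float64(0.361))
```

The lever is at about 0.44, with the collar held up. Lowering it and releasing.

```bash
python3 -m jog '[0,0,0,-2.9,0,4.1,1, 0,0,0,-5.7,0,8.2,1, 0,0,0,-8,0,11.5,1, 0,0,0,-8,0,11.5,1, 0,0,0,-8,0,11.5,-0.2, 0,0,0,-8,0,11.5,-0.6, 0,0,0,-8,0,11.5,-1, 0,0,0,-8,0,11.5,-1]'
python3 -m jog '[0,0,0,0,0,0,-1, 0,0,0,0,0,0,-1, 0,0,0,0,0,0,-1]'
python3 - <<'E'
from h import *
snap('wrist','w8')
for v in range(290,370,10):
    print(v,*[ (lambda q:(round(q[0]),round(q[1]),round(q[2]),round(float(np.hypot(q[1],q[2])),1),round(np.arctan2(q[1],q[2]),3)))(RF.inv().apply(world('w8',u,v)-O-[0,0,45])) for u in(295,325,355,380)])
E
```

```text
clock: 8.5
tool_pos: [582.3, -46.7, 90.4]
eef_rot: [2.602, -0.544, 0.076]
force: [0.8, -0.1, -0.4]
gripper_width: 1.002
grip_force: 0.0
clock: 8.88
tool_pos: [582.0, -46.7, 89.9]
eef_rot: [2.602, -0.543, 0.076]
force: [-0.1, 0.0, -0.3]
gripper_width: 1.003
grip_force: 0.0
290 (11, 57, 93, 109.1, np.float64(0.554)) (6, 60, 120, 134.3, np.float64(0.459)) (11, 39, 102, 109.1, np.float64(0.369)) (29, -17, 35, 38.6, np.float64(-0.464))
300 (4, 66, 116, 133.1, np.float64(0.519)) (3, 60, 121, 134.7, np.float64(0.459)) (4, 52, 123, 133.7, np.float64(0.4)) (23, -17, 35, 38.6, np.float64(-0.447))
310 (1, 66, 116, 134.0, np.float64(0.518)) (1, 60, 121, 134.4, np.float64(0.459)) (1, 53, 124, 135.0, np.float64(0.402)) (17, -17, 35, 38.3, np.float64(-0.446))
320 (-2, 66, 117, 134.1, np.float64(0.517)) (-2, 60, 120, 134.4, np.float64(0.459)) (-2, 53, 124, 134.8, np.float64(0.402)) (12, -16, 35, 38.2, np.float64(-0.439))
330 (-2, 57, 93, 108.8, np.float64(0.551)) (-4, 60, 121, 134.5, np.float64(0.459)) (-4, 52, 122, 133.0, np.float64(0.401)) (6, -16, 35, 38.4, np.float64(-0.415))
340 (-5, 57, 93, 109.2, np.float64(0.55)) (-7, 59, 120, 134.2, np.float64(0.459)) (-5, 40, 102, 109.0, np.float64(0.372)) (1, -15, 35, 38.4, np.float64(-0.406))
350 (-8, 57, 93, 109.0, np.float64(0.549)) (-8, 48, 97, 108.7, np.float64(0.461)) (-8, 39, 101, 108.5, np.float64(0.372)) (-5, -15, 35, 38.4, np.float64(-0.392))
360 (-11, 57, 93, 109.0, np.float64(0.548)) (-11, 48, 97, 108.3, np.float64(0.461)) (-11, 40, 102, 109.5, np.float64(0.375)) (-10, -14, 35, 38.2, np.float64(-0.387))
```

The lever is at 0.46 with the collar down (rim at 108.8 mm against 108 nominal). Backing straight out.

```bash
python3 -m jog '[0,0,0,0,0,-20,-1, 0,0,0,0,0,-60,-1, 0,0,0,0,0,-100,-1, 0,0,0,0,0,-140,-1, 0,0,0,0,0,-140,-1, 0,0,0,0,0,-140,-1]'
python3 - <<'E'
from h import *
snap('wrist','w9')
piv=O+[0,0,45];R=RF*Ro.from_euler('x',-.459)
for r in(134,):
    u,v=[int(round(x)) for x in proj('w9',piv+R.apply([0,0,r]))[0]]
    for dv in(-3,0,3,6,9,12,15,18):
        q=RF.inv().apply(world('w9',u,v+dv)-piv);print(u,v+dv,q.round(0),np.hypot(q[1],q[2]).round(1),np.arctan2(q[1],q[2]).round(3))
E
```

```text
clock: 9.68
tool_pos: [514.7, 20.2, 191.7]
eef_rot: [2.602, -0.542, 0.077]
force: [-0.3, -0.2, -0.9]
gripper_width: 1.001
grip_force: 0.0
327 207 [  2.  59. 121.] 134.5 0.457
327 210 [ -1.  60. 121.] 135.0 0.457
327 213 [ -3.  60. 121.] 134.8 0.457
327 216 [ -5.  60. 121.] 134.8 0.457
327 219 [ -7.  59. 121.] 134.6 0.457
327 222 [ -8.  59. 119.] 133.2 0.457
327 225 [ -6.  54. 109.] 122.0 0.457
327 228 [ -5.  51. 104.] 115.8 0.457
```

```bash
python3 -c "
from station import manip
print(manip.close_job())"
```

```text
the job is handed in; nothing more can be done
None
```

The job is handed in: by the depth readings the lever stands in reverse at about 0.46 rad with the collar down to within about 1 mm. The gripper had backed clear by 9.7 s; I did not measure the bystanders, but nothing in the moves or force readings suggested any was touched.

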